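# Overhang a blank on the ledge and hold it down

### The arm

A 6-joint arm with a two-finger parallel gripper is mounted at the origin on the work surface. World frame = base frame: x ahead of the robot, y to its left, z up, the work surface at z = 0. Lengths are in m, angles in rad, forces in N, time in s.
With the tool pointing down it reaches from about 0.35 to 0.975 m from the base axis. Payload 4.9 kg.
Tool frame: the origin (TCP) lies between the finger pads; the fingertips stand 25 mm ahead of it and the grasp point (between the pads) lies 6 mm ahead of it; z points along the fingers, y is the line along which they close (so a half turn about z gives the same grasp; the last joint's range is limited). The gripper opens to 85 mm and grips with 20 to 120 N. Pads are 22 mm wide; open, the fingers measure 114 mm over their backs; the gripper's body (76 mm by 85 mm) begins 54 mm behind the grasp point. The pads swing forward as they close: fully open they stand 13 mm farther back than shut.
Start: joints at [-1.446, 0.053, 1.613, -0, 1.476, -0.119], TCP at [0.151, -0.606, 0.256] pointing down, gripper open.
Joint ranges: [-3.01, 3.01], [-1.01, 2.22], [0.06, 2.58], [-1.02, 4.17], [0.09, 2.62], [-3.14, 3.14]. Speed limits (rad/s): [2.57, 2.57, 3.14, 3.14, 3.14, 3.14].

### API

Orientations are given as a unit quaternion [w, x, y, z].
In Python, from plant import manip gives the robot as it stands.
- The arm moves only by the shell command python3 -m inch 'ROWS'. ROWS is JSON, a list of rows, each a list of 3 entries, a list of its own where there are three numbers: the shift along the tool's x, y, z in m, then the turn, a rotation vector about the tool's x, y, z in rad, then the opening, from 0 (shut) to 1 (fully open). A call has 1 to 8 rows; each row shifts and turns the commanded pose from where the row before left it, along the tool's axes as they then stand; what a row does not reach is not made up. A row lasts 1/10 s, in which the tool goes at most 50 mm and 8.59 degrees, less where a joint would pass 70% of its speed; a pose out of reach is approached as far as the arm can. A call with a gripper value outside its range is refused whole. The fingers move at their own pace and stop on an object; the grip force is fixed at half the most. Time passes only in rows, so rows that do not move let the fingers close. It gives the time, the measured TCP pose, the force, the opening and the grip force at its end, in the units of the state.
- manip.state(): the state, without advancing time (a new reading comes with each control period).
- manip.grab_frame(name): name is "scene" or "top" or "wrist"; returns (picture, depth): 400x640x3 uint8, red, green, blue; 400x640 float32, m along the optical axis (not along the pixel's ray), 0 where there is no reading.
- manip.camera_params(name): a dict with "camera_matrix" (3x3 intrinsics, pixels), "k1" (the pictures are not rectified: a ray, as slopes to the right and down, at radius r is drawn at 1 + k1 r^2 times it, then the intrinsics apply), "rvec" (rotation vector, rad) and "tvec" (3), from world to camera coordinates, as OpenCV has them. Camera axes: x right, y down, z forward; pixel columns grow to the right and rows downward; lengths in m; the calibration is good to about 2 mm. A picture is of the moment at which its call begins: read the wrist's pose just before it. camera_params takes no time and is no camera call; for the wrist camera it gives the pose at the moment of the call.
- manip.job_done(): hands the job in; it is judged then, once.
Trained networks look in the newest picture that a camera, given by its name, has taken for a name from the list of things; names that differ only in an ending like _2 or _b are one class to them, and where a whole thing is asked for, a point or a joint stands for the part that bears it (a point fixed in the world has none). Each returns a list of dicts, best first, with "score" (0 to 1); they miss things now and then, are a little off and sometimes report something else, mostly with a low value. They report only what shows in the picture. A call takes as long as a camera call.
- manip.look_for(camera, label): "point" ([x, y, z] in m, in world coordinates, good to about 4 mm: the middle of the surface that is visible of it).
The state is a dict: "time": time; "joint_pos": joint angles; "joint_vel": joint speeds; "joint_efforts": joint torques, N m; "tool_pos": TCP position; "tool_rot": TCP orientation; "contact_force": force on the tool from outside, world axes, zero at the start; "ft_torque": the same for the moment, N m; "gripper_width": opening from 0.0 (shut) to 1.0 (fully open); "grasp_force": force on a finger pad.
Only numpy, scipy, OpenCV 4.12 (cv2) and the standard library are available. Lean on these libraries where they do the work, as an engineer would, in place of code of your own. Each camera call takes 0.05 s, during which the arm holds its last target. There are 200 camera calls.

### The job

On the timber ledge lie two bare metal blanks. With the fingertips, push the oblong one along the ledge towards the ledge end it is nearer to, until about a third of its length sticks out past that end, keeping it flat and lined up with the ledge. Then press it down lightly on the ledge with the fingertips from above and finish while still holding it down, ready for its free edge to be deburred; do not pick anything up, and leave the round blank and everything else where it is.

Things in the scene. Friction and masses are not known exactly. Their poses are not given: they have to be found in the camera images.
- ledge: Fixed straight timber ledge on the table. Its flat top is 60 mm above the table, 440 mm long (its own y) and 120 mm deep (its own x, -60 to +60 mm). Along its far side (own x from +60 to +85 mm) runs a darker riser, 20 mm higher than the ledge top. Origin: underside, on the table, at the middle of the 440 x 120 mm top; x points from the front to the riser, y along the ledge, z up. Both ends are open.
- left_end (a point): Middle of the edge of the ledge's top at its +y end (220 mm along y from the ledge's middle, 60 mm above the table).
- right_end (a point): Middle of the edge of the ledge's top at its -y end (220 mm along -y from the ledge's middle, 60 mm above the table).
- blank: The oblong blank to push: loose flat bare aluminium plate, 130 mm long (its own y, roughly along the ledge), 90 mm wide (its own x) and 6 mm thick, about 0.2 kg. Origin: centre of its underside, z up. It lies flat on the ledge top, wholly on it, in one half of the ledge and nearer to that end. At least 70 mm of bare ledge top lies between its inner edge and the round blank. It slides when pushed at its edge with about 1 to 3 N; a light press is 3 to 25 N.
- disc: Round blank to leave alone: loose flat aluminium disc, diameter 90 mm, 6 mm thick, lying on the other half of the ledge top. Origin: centre of its underside.
- screwdriver: Loose screwdriver lying on the table in front of the ledge, along the ledge; leave alone. Under 40 mm high.
- wrench: Loose steel wrench lying on the table in front of the ledge, roughly along the ledge; leave alone. Under 20 mm high.
- tin: Loose open round steel tin with rivets, diameter 56 mm, 40 mm high, on the table in front of the ledge; origin under its centre; leave alone.
- block: Loose light wooden block, 50 x 70 x 40 mm high, on the table behind the riser; origin under its centre; leave alone.
- collar: Loose steel ring, diameter 90 mm, 30 mm high, on the table behind the riser; origin under its centre; leave alone.
- oil: Loose small white bottle with a black cap, diameter 48 mm, 90 mm high, on the table behind the riser; origin under its centre; leave alone.

How it is judged:
On the way:
1. the oblong blank sticks out past the end of the ledge by about a third, flat and lined up ((y of blank in the frame of ledge between 0.18 and 0.216 m or y of blank in the frame of ledge between -0.216 and -0.18 m) and x of blank in the frame of ledge between -0.03 and 0.03 m and angle between the y axis of blank and the y axis of ledge, either way round below 0.2 rad and z of blank in the frame of ledge between 0.055 and 0.066 m and angle between blank's own z axis and vertical below 0.06 rad), for 0.2 s.
At the end, for the whole second after the job is handed in: The oblong blank overhangs a ledge end by 25 to 61 mm, flat on the ledge (tilt under 0.06 rad), within 0.2 rad of its direction and 30 mm of its middle line, at rest; the fingers press it with 2 to 35 N (at least 4 N between blank and ledge, weight included) (all of step 1 and linear speed of blank below 0.01 m/s and contact force between the fingers and blank between 2 and 35 N and contact force between blank and ledge above 4 N); the arm keeps its last pose, push and grip.
It fails at once if the oblong blank is lifted, tipped or dropped (angle between blank's own z axis and vertical above 0.2 rad or z of blank in the frame of ledge above 0.075 m or z of blank in the frame of ledge below 0.045 m).
It fails at once if the blank is pressed hard (over 70 N) (contact force between the fingers and blank above 70 N).
It fails at once if the round blank is moved by more than 15 mm (distance of disc from where it was at the start of the episode above 0.015 m).
It fails at once if another loose thing is moved by more than 20 mm (distance of any of screwdriver, tin, block, collar, oil, wrench from where it was at the start of the episode above 0.02 m).
It also fails if it takes over 43 s, if anything falls off the work surface, if the arm or the gripper's body presses on something with over 40 N, if the wrist force passes 120 N, or if a joint passes its speed limit or range.

## Working session

There is one attempt and no reset: what is moved stays moved. The work goes in short steps, Python scripts to look and compute and a shell command to move; the robot and the scene stay as the last step left them, time stands still between calls to the robot, and variables do not carry over. Pictures are saved under pics/ and viewed, at most 10 in all, crops included, and the job is handed in when it is done.

```bash
mkdir -p pics; cat > h.py <<'E'
import numpy as np, cv2
from plant import manip
def cloud(name):
    p=manip.camera_params(name); img,d=manip.grab_frame(name)
    K=np.array(p["camera_matrix"]);R=cv2.Rodrigues(np.array(p["rvec"],float))[0];t=np.array(p["tvec"],float)
    v,u=np.mgrid[0:400,0:640]
    D=np.array([p["k1"],0,0,0,0],float)
    n=cv2.undistortPoints(np.stack([u,v],-1).reshape(-1,1,2).astype(float),K,D).reshape(400,640,2)
    c=np.dstack([n[...,0]*d,n[...,1]*d,d])
    w=(c.reshape(-1,3)-t.ravel())@R
    w[d.ravel()<=0]=np.nan
    return img,w.reshape(400,640,3)
E
python3 - <<'E'
from h import *
s=manip.state();print(s["time"],s["tool_pos"],s["tool_rot"],s["contact_force"])
img,w=cloud("top");cv2.imwrite("pics/top.png",img[...,::-1]);np.save("top.npy",w)
for l in ["ledge","blank","disc","oil","collar","block","tin","wrench","screwdriver"]:
    print(l,[(np.round(r["point"],3).tolist(),round(r["score"],2)) for r in manip.look_for("top",l)[:2]])
E
```

```text
0.0 [ 0.15081649 -0.60592551  0.25505299] [-1.05121808e-03  9.92577629e-01  1.21608160e-01  1.40018037e-05] [0.35467691 0.26222958 0.15029878]
ledge [([0.559, -0.018, 0.065], 0.77)]
blank [([0.532, -0.156, 0.063], 0.91), ([0.686, -0.043, 0.03], 0.42)]
disc [([0.526, 0.065, 0.067], 0.78)]
oil [([0.674, -0.212, 0.06], 0.81)]
collar [([0.689, -0.044, 0.03], 0.66)]
block [([0.674, -0.211, 0.063], 0.73), ([0.666, 0.1, 0.039], 0.7)]
tin [([0.416, 0.162, 0.012], 0.75), ([0.398, -0.089, 0.02], 0.48)]
wrench [([0.417, 0.163, 0.013], 0.46)]
screwdriver [([0.397, -0.09, 0.024], 0.61)]
```

View pics/top.png

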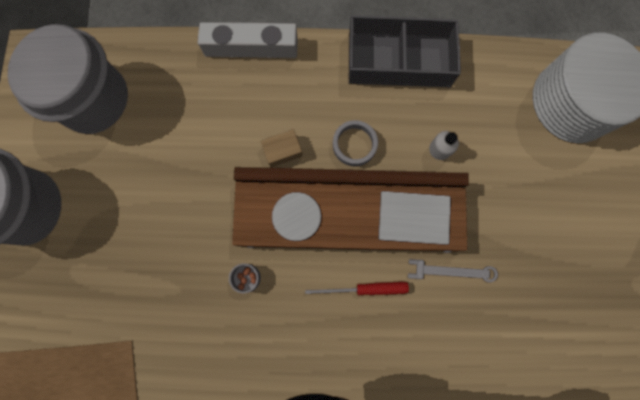

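The picture shows the ledge spanning columns 235–467, with the oblong blank at (415, 218) nearer the right (-y) end and the disc at (297, 217). The oil and collar are behind the riser, and the wrench and screwdriver are in front. Next I'll measure the exact poses.

```bash
python3 - <<'E'
from h import *
w=np.load("top.npy");img=cv2.imread("pics/top.png");hsv=cv2.cvtColor(img,cv2.COLOR_BGR2HSV)
def rect(m,z,n):
    k,lab,st,_=cv2.connectedComponentsWithStats(m.astype(np.uint8))
    for i in np.argsort(-st[1:,4])[:n]+1:
        q=w[lab==i]; (c,s,a)=cv2.minAreaRect(q[:,:2].astype(np.float32)); print(z,st[i].tolist(),np.round(c,4),np.round(s,4),round(a,2),np.round(np.nanmedian(q[:,2]),4))
z=w[...,2]; x=w[...,0]
roi=(z>.05)&(z<.095)&(x>.4)&(x<.7)&(abs(w[...,1])<.35)
top=roi&(z<.075)
rect(top,"top",2); rect(roi&(z>=.075),"riser",2)
rect(top&(hsv[...,1]<60)&(hsv[...,2]>100),"alu",2)
q=w[roi]; print(np.nanpercentile(q[:,1],[.2,1,99,99.8]))
E
```

```text
top [232, 180, 235, 71, 15179] [ 0.5334 -0.0356] [0.1216 0.4398] 0.06 0.0609
top [435, 133, 24, 22, 296] [ 0.6787 -0.219 ] [0.0454 0.0345] 61.57 0.0614
riser [233, 167, 236, 19, 3158] [ 0.6059 -0.0352] [0.0261 0.4385] 0.1 0.0797
riser [445, 132, 13, 13, 127] [ 0.6828 -0.2223] [0.0218 0.0214] 1.27 0.0894
alu [379, 191, 71, 53, 3388] [ 0.5334 -0.1556] [0.1311 0.0931] 87.5 0.0657
alu [272, 192, 49, 49, 1861] [0.5301 0.0663] [0.0903 0.0903] 51.28 0.0658
[-0.25397837 -0.25022519  0.17925828  0.18292588]
```

```bash
python3 -m inch '[[[0.03,-0.0266,0],[0,0,0],0.5],[[0.03,-0.0266,0],[0,0,0],0.5],[[0.03,-0.0266,0],[0,0,0],0.5],[[0.03,-0.0266,0],[0,0,0],0.5],[[0.03,-0.0266,0],[0,0,0],0.5],[[0.03,-0.0266,0],[0,0,0],0.5],[[0.03,-0.0266,0],[0,0,0],0.5],[[0.03,-0.0266,0],[0,0,0],0.5]]'
python3 -m inch '[[[0.03,-0.0266,0],[0,0,0],0.5],[[0.03,-0.0266,0],[0,0,0],0.5],[[0.03,-0.0266,0],[0,0,0],0.5],[[0.03,-0.0266,0],[0,0,0],0.5],[[0.03,-0.0266,0],[0,0,0],0.5],[[0.03,-0.0266,0],[0,0,0],0.5],[[0.03,-0.0266,0],[0,0,0],0.5],[[0.03,-0.0266,0],[0,0,0],0.5]]'
python3 -m inch '[[[0,0,0],[0,0,-0.147],0.5],[[0,0,0],[0,0,-0.147],0.5],[[0,0,0],[0,0,-0.147],0.5],[[0,0,0],[0,0,-0.147],0.5],[[0,0,0],[0,0,-0.147],0.5],[[0,0,0],[0,0,-0.147],0.5],[[0,0,0],[0,0,-0.147],0.5],[[0,0,0],[0,0,-0.147],0.5]]'
python3 -m inch '[[[0,0,0],[0,0,-0.147],0.5],[[0,0,0],[0,0,0],0.5],[[0,0,0],[0,0,0],0.5]]'
```

```text
time: 1.3
tool_pos: [0.3331, -0.3407, 0.2566]
tool_rot: [0.0, 0.993, 0.121, 0.0]
contact_force: [0.2, 0.0, -0.1]
gripper_width: 0.499
grasp_force: 0.0
time: 2.1
tool_pos: [0.5147, -0.076, 0.2566]
tool_rot: [0.0, 0.993, 0.122, 0.0]
contact_force: [-0.2, -0.8, 0.5]
gripper_width: 0.499
grasp_force: 0.0
time: 2.9
tool_pos: [0.5139, -0.0776, 0.2565]
tool_rot: [0.0, 0.756, 0.654, 0.0]
contact_force: [-0.3, 0.2, -0.3]
gripper_width: 0.501
grasp_force: 0.0
time: 3.2
tool_pos: [0.5139, -0.0776, 0.2564]
tool_rot: [0.0, 0.71, 0.705, 0.0]
contact_force: [0.0, 0.4, -0.2]
gripper_width: 0.501
grasp_force: 0.0
```

```bash
python3 -m inch '[[[0.021,0.01,0.03],[0,0,0],0.5],[[0.021,0.009,0.03],[0,0,0],0.5],[[0,0,0.03],[0,0,0],0.5],[[0,0,0.03],[0,0,0],0.5],[[0,0,0.025],[0,0,0],0.5],[[0,0,0.012],[0,0,0],0.5],[[0,0,0],[0,0,0],0.5],[[0,0,0],[0,0,0],0.5]]'
python3 - <<'E'
from h import *
img,w=cloud("scene");cv2.imwrite("pics/s1.png",img[...,::-1])
img,w=cloud("wrist");cv2.imwrite("pics/w1.png",img[...,::-1])
E
```

```text
time: 4.0
tool_pos: [0.5338, -0.0359, 0.1004]
tool_rot: [0.001, 0.709, 0.705, 0.0]
contact_force: [1.3, -0.1, 0.6]
gripper_width: 0.501
grasp_force: 0.0
```

View pics/w1.png

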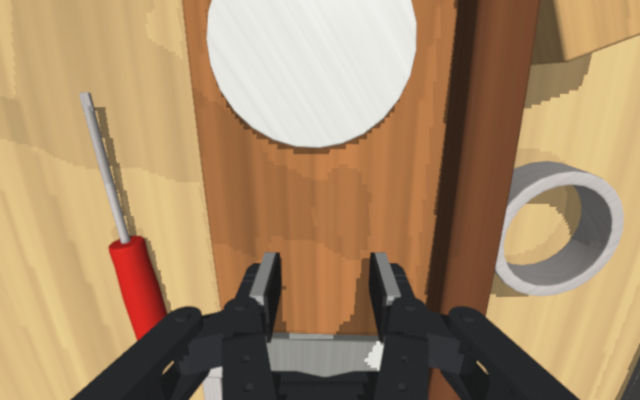

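View pics/s1.png

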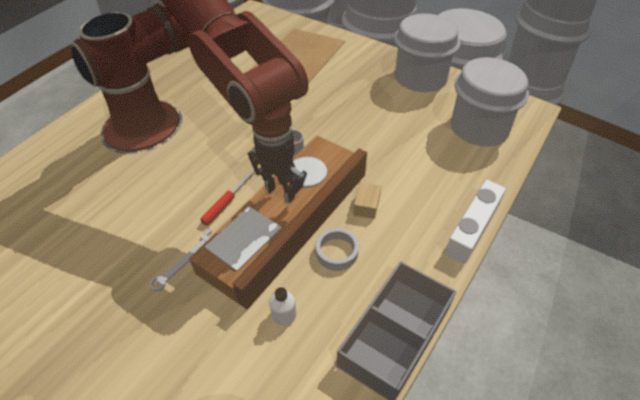

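The fingertips (wrist view: 270, 280 and 380, 280) are over bare timber. The disc ends at row 148 and the blank's edge is at row 335, so both are clear. Now I'll descend carefully.

```bash
python3 -m inch '[[[0,0,0.008],[0,0,0],0.5],[[0,0,0.005],[0,0,0],0.5],[[0,0,0.001],[0,0,0],0.5],[[0,0,0.001],[0,0,0],0.5],[[0,0,0],[0,0,0],0.5],[[0,0,0],[0,0,0],0.5]]'
for i in 1 2 3; do python3 -m inch '[[[0,0,0.001],[0,0,0],0.5],[[0,0,0],[0,0,0],0.5],[[0,0,0],[0,0,0],0.5]]' | egrep 'pos|force'; done
```

```text
time: 4.7
tool_pos: [0.5332, -0.0357, 0.0844]
tool_rot: [0.0, 0.709, 0.706, 0.0]
contact_force: [-0.6, -1.1, -0.0]
gripper_width: 0.499
grasp_force: 0.0
tool_pos: [0.5331, -0.0357, 0.0833]
contact_force: [0.2, -0.2, 1.3]
grasp_force: 0.0
tool_pos: [0.5333, -0.0357, 0.0832]
contact_force: [-3.3, 0.7, 5.2]
grasp_force: 2.6
tool_pos: [0.5333, -0.0357, 0.0832]
contact_force: [-6.2, 0.7, 10.5]
grasp_force: 5.5
```

```bash
python3 -m inch '[[[0,0,-0.004],[0,0,0],0.5],[[0,0,0],[0,0,0],0.5],[[-0.012,0,0],[0,0,0],0.5],[[-0.012,0,0],[0,0,0],0.5],[[-0.008,0,0],[0,0,0],0.5],[[-0.004,0,0],[0,0,0],0.5],[[0,0,0],[0,0,0],0.5]]'
python3 -m inch '[[[-0.003,0,0],[0,0,0],0.5],[[-0.003,0,0],[0,0,0],0.5],[[-0.003,0,0],[0,0,0],0.5],[[-0.003,0,0],[0,0,0],0.5],[[-0.003,0,0],[0,0,0],0.5],[[-0.003,0,0],[0,0,0],0.5]]'
```

```text
time: 6.3
tool_pos: [0.5329, -0.0726, 0.0852]
tool_rot: [-0.0, 0.709, 0.705, -0.0]
contact_force: [-0.5, -0.1, -0.4]
gripper_width: 0.501
grasp_force: 0.0
time: 6.9
tool_pos: [0.5328, -0.0898, 0.0853]
tool_rot: [-0.0, 0.708, 0.706, 0.0]
contact_force: [-0.7, 1.1, 0.1]
gripper_width: 0.502
grasp_force: 0.7
```

```bash
for i in 1 2; do python3 -m inch '[[[-0.003,0,0],[0,0,0],0.5],[[-0.003,0,0],[0,0,0],0.5],[[-0.003,0,0],[0,0,0],0.5],[[-0.003,0,0],[0,0,0],0.5],[[-0.003,0,0],[0,0,0],0.5],[[-0.003,0,0],[0,0,0],0.5],[[-0.003,0,0],[0,0,0],0.5],[[-0.003,0,0],[0,0,0],0.5]]'; done
cat > m.py <<'E'
from h import *
import sys
img,w=cloud("top");img=np.ascontiguousarray(img[...,::-1]);cv2.imwrite(sys.argv[1],img)
hsv=cv2.cvtColor(img,cv2.COLOR_BGR2HSV);z=w[...,2]
m=(z>.055)&(z<.075)&(w[...,0]>.45)&(w[...,0]<.595)&(hsv[...,1]<60)&(hsv[...,2]>100)
k,lab,st,_=cv2.connectedComponentsWithStats(m.astype(np.uint8))
for i in np.argsort(-st[1:,4])[:3]+1:
    q=w[lab==i];c,s,a=cv2.minAreaRect(q[:,:2].astype(np.float32));print(st[i,4],np.round(c,4),np.round(s,4),round(a,2),np.round(q[:,:2].min(0),4),np.round(q[:,:2].max(0),4))
E
python3 m.py pics/t2.png
```

```text
time: 7.7
tool_pos: [0.5328, -0.1139, 0.0853]
tool_rot: [0.0, 0.709, 0.706, -0.0]
contact_force: [0.7, 1.1, -0.4]
gripper_width: 0.5
grasp_force: 0.5
time: 8.5
tool_pos: [0.5327, -0.138, 0.0853]
tool_rot: [-0.0, 0.709, 0.706, -0.0]
contact_force: [0.5, 1.8, -0.6]
gripper_width: 0.499
grasp_force: 0.4
1893 [0.5304 0.0659] [0.091 0.09 ] 1.55 [0.4848 0.0206] [0.5759 0.111 ]
341 [ 0.5023 -0.2002] [0.0249 0.0668] 7.34 [ 0.4894 -0.2335] [ 0.5156 -0.1674]
```

View pics/t2.png

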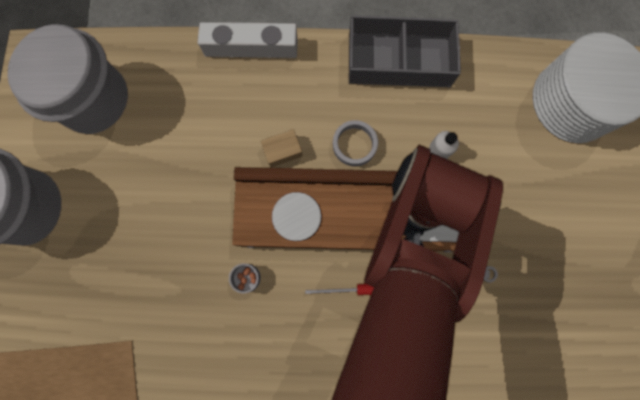

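The arm hides the blank from the top camera, though the disc at (297, 217) is unmoved. I'll measure from the scene camera.

```bash
cat > ms.py <<'E'
from h import *
import sys
img,w=cloud("scene");img=np.ascontiguousarray(img[...,::-1])
hsv=cv2.cvtColor(img,cv2.COLOR_BGR2HSV);z=w[...,2]
m=(z>.0585)&(z<.073)&(w[...,0]>.45)&(w[...,0]<.592)&(w[...,1]<-.08)&(w[...,1]>-.34)&(hsv[...,1]<70)&(hsv[...,2]>80)
k,lab,st,_=cv2.connectedComponentsWithStats(m.astype(np.uint8))
i=np.argmax(st[1:,4])+1
q=w[lab==i];c,s,a=cv2.minAreaRect(q[:,:2].astype(np.float32));print(st[i,4],np.round(c,4),np.round(s,4),round(a,2),np.round(q.min(0),4),np.round(q.max(0),4),np.median(q[:,2]))
o=img.copy();o[lab==i]=(0,255,0);u=np.hstack([img[160:320,150:350],o[160:320,150:350]]);cv2.imwrite(sys.argv[1],cv2.resize(u,None,fx=2,fy=2))
E
python3 ms.py pics/s2.png
```

```text
2671 [ 0.5327 -0.2129] [0.0967 0.1376] 0.88 [ 0.4834 -0.2813  0.0587] [ 0.581  -0.1437  0.073 ] 0.06524522154968018
```

View pics/s2.png

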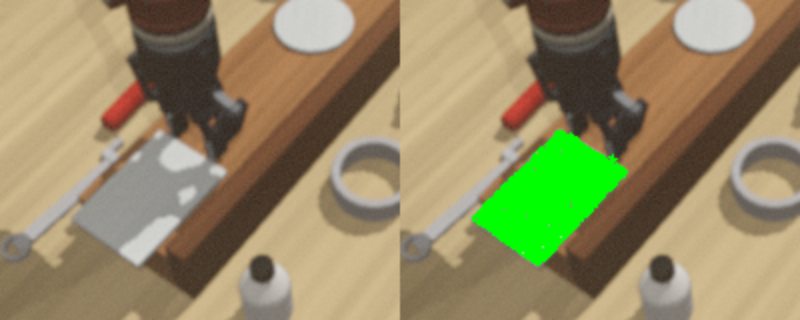

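The blank is flat, aligned to about 1°, and its centre is at y = -0.213. I'll push it 20 mm more, then back off and raise.

```bash
python3 -m inch '[[[-0.003,0,0],[0,0,0],0.5],[[-0.003,0,0],[0,0,0],0.5],[[-0.003,0,0],[0,0,0],0.5],[[-0.003,0,0],[0,0,0],0.5],[[-0.003,0,0],[0,0,0],0.5],[[-0.003,0,0],[0,0,0],0.5],[[-0.002,0,0],[0,0,0],0.5],[[0,0,0],[0,0,0],0.5]]'
python3 -m inch '[[[0.003,0,0],[0,0,0],0.5],[[0.005,0,0],[0,0,0],0.5],[[0,0,-0.01],[0,0,0],0.5],[[0,0,-0.015],[0,0,0],0.5],[[0,0,0],[0,0,0],0.5]]'
python3 ms.py pics/s3.png
```

```text
time: 9.4
tool_pos: [0.5327, -0.1582, 0.0854]
tool_rot: [0.0, 0.709, 0.706, -0.0]
contact_force: [-0.7, 0.0, -0.2]
gripper_width: 0.503
grasp_force: 0.1
time: 9.9
tool_pos: [0.5347, -0.1505, 0.114]
tool_rot: [0.003, 0.708, 0.706, 0.001]
contact_force: [0.8, 0.6, -0.6]
gripper_width: 0.501
grasp_force: 0.0
2734 [ 0.5317 -0.2346] [0.0967 0.1353] 0.59 [ 0.4832 -0.3019  0.0585] [ 0.5803 -0.167   0.0696] 0.06520323535962921
```

The overhang is on target: the centre is 199 mm from the ledge middle. Next is the press.

```bash
python3 -m inch '[[[-0.018,0,0],[0,0,0],0.5],[[-0.018,0,0],[0,0,0],0.5],[[-0.018,0,0],[0,0,0],0.5],[[0,0,0.008],[0,0,0],0.5],[[0,0,0.005],[0,0,0],0.5],[[0,0,0.002],[0,0,0],0.5],[[0,0,0],[0,0,0],0.5],[[0,0,0],[0,0,0],0.5]]'
for i in 1 2 3 4; do python3 -m inch '[[[0,0,0.001],[0,0,0],0.5],[[0,0,0],[0,0,0],0.5],[[0,0,0],[0,0,0],0.5]]' | egrep 'pos|force'; done
```

```text
time: 10.75
tool_pos: [0.5324, -0.2032, 0.0951]
tool_rot: [-0.0, 0.708, 0.706, -0.0]
contact_force: [0.6, -0.1, 0.2]
gripper_width: 0.499
grasp_force: 0.0
tool_pos: [0.5325, -0.2036, 0.0945]
contact_force: [-0.4, -0.2, -0.2]
grasp_force: 0.0
tool_pos: [0.5324, -0.2037, 0.0933]
contact_force: [-0.4, -0.7, 0.4]
grasp_force: 0.0
tool_pos: [0.5324, -0.2037, 0.0922]
contact_force: [0.4, -0.6, 0.2]
grasp_force: 0.0
tool_pos: [0.5324, -0.2037, 0.0913]
contact_force: [0.0, -0.5, 0.5]
grasp_force: 0.0
```

```bash
for i in 1 2 3 4; do python3 -m inch '[[[0,0,0.001],[0,0,0],0.5],[[0,0,0],[0,0,0],0.5],[[0,0,0],[0,0,0],0.5]]' | egrep 'pos|force'; done
```

```text
tool_pos: [0.5324, -0.2037, 0.0903]
contact_force: [0.5, 0.2, -0.2]
grasp_force: 0.0
tool_pos: [0.5324, -0.2037, 0.0893]
contact_force: [-0.4, -0.8, 0.2]
grasp_force: 0.0
tool_pos: [0.5325, -0.2037, 0.0892]
contact_force: [-2.4, 1.1, 4.9]
grasp_force: 2.6
tool_pos: [0.5326, -0.2038, 0.0891]
contact_force: [-6.2, 2.8, 10.5]
grasp_force: 5.2
```

```bash
python3 -m inch '[[[0,0,0],[0,0,0],0.5],[[0,0,0],[0,0,0],0.5],[[0,0,0],[0,0,0],0.5],[[0,0,0],[0,0,0],0.5],[[0,0,0],[0,0,0],0.5]]'; python3 ms.py pics/s4.png
```

```text
time: 13.65
tool_pos: [0.5326, -0.2037, 0.0891]
tool_rot: [-0.0, 0.708, 0.706, -0.0]
contact_force: [-5.1, 2.5, 10.7]
gripper_width: 0.502
grasp_force: 5.2
2226 [ 0.5323 -0.235 ] [0.0971 0.1351] 0.82 [ 0.4841 -0.302   0.0585] [ 0.5815 -0.167   0.0729] 0.0651494605694873
```

View pics/s4.png

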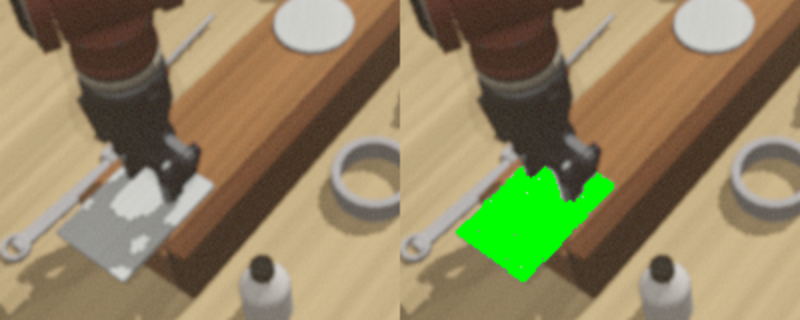

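The fingers press the blank at about (165, 190), it lies flat and overhangs the end, and the disc, wrench, collar and oil look undisturbed. The force is steady at about 11 N, so I'm handing in.

```bash
python3 -c "from plant import manip; print(manip.job_done())"
```

```text
the job is handed in; nothing more can be done
None
```

I pushed the oblong blank out past the right (-y) end of the ledge by about 44 mm, a third of its length. It lies flat and within about 1° of the ledge's direction. I handed the job in at about 14 s with the fingertips holding it down at about 11 N; no verdict came back.

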